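# Lay the gauge block down and shut its case

## Task

The big steel gauge block is standing on end in the long lined bed of the open wooden gauge case, so the lid cannot close. Push it over with a fingertip, along the bed, so that it lies flat in the bed, and only then swing the lid over by pushing on its back and press it fully shut. Pick nothing up, leave the other things on the bench where they stand, and finish clear of everything.

Things in the scene. Friction and masses are not known exactly. Their poses are not given: they have to be found in the camera images.
- case: Open light-wood gauge case, fixed to the bench: 150 (x) x 200 (y) x 45 mm high, walls 6 mm. Origin: centre of its underside. The lid is hinged on its +x side; the empty bed for the big block runs along y on its -x side. The rest is a fixed rack of small gauges up to 37 mm high.
- bed (a point): Centre of the floor of the bed, at x = -52, y = 0, z = 8 mm in the case's frame, axes as the case's. The bed is a straight groove lined in blue, inside 34 mm wide (x) and 188 mm long (y), between the case's outer walls (top 45 mm above the bench) and a dividing wall (top 30 mm above the bench).
- block: Bright steel square gauge block, 24 x 24 x 75 mm, 0.2 to 0.45 kg, loose. It starts standing on a small end on the bed's floor (top 83 mm above the bench), sides within 0.1 rad of the case's, centre up to 65 mm either way along the bed from bed: it has room to fall flat only towards the farther end. Origin: centre of the end it stands on; z along its length.
- block_mid (a point): Centre of the steel gauge block, 37.5 mm along its z from its origin. About 1 to 2 N near the block's top tips it; once it has leaned about 18 degrees it falls by itself.
- lid (a joint): Angle of the lid, rad: 0 = shut flat on the case, 1.57 = upright, 1.70 to 1.92 at the start (leaning back). A light-wood panel 150 x 200 x 10 mm, pale pad inside, two brass catches on its free edge that do not latch. The hinge is stiff: the lid stays where it is left, takes about 2 to 6 N at 100 mm from the hinge, and must be pushed all the way.
- lid_hinge (a point): Point on the hinge line, at the middle of its length: in the case's frame x = +75, y = 0, z = 45 mm. It is on the lid's inner face; the outer face is 10 mm off.
- lid_edge (a point): Middle of the lid's free edge on its outer face (the back when open, the top when shut): 150 mm from the hinge. With the lid shut it is 55 mm above the bench.
- setting_disc: Bystander: steel cylinder standing on the bench, diameter 36 mm, 45 mm high. Origin: centre of its underside.
- ring_gauge: Bystander: dark steel ring lying flat, outer diameter 60 mm, bore 28 mm, 22 mm high. Origin: centre of its underside.
- plug_gauge: Bystander: brass plug gauge standing upright, diameter 22 mm, 75 mm high. Origin: centre of its underside.
- vee_block: Bystander: dark steel block with a groove in its top, 50 x 40 x 35 mm. Origin: centre of its underside.
- oil_bottle: Bystander: small amber bottle, black cap, diameter 40 mm, 85 mm high, standing. Origin: centre of its underside.
- screwdriver: Bystander: screwdriver lying on the bench along its own x axis. Origin: about the middle of its length, on the bench.
Not all that is in view belongs to the job. Leave any blue look-alike of the block alone.

How it is judged:
By the outcome, as a careful person would: the job done as asked, in the order asked, and still so for the second after the job is handed in, with the robot touching nothing.
It also fails if it takes over 46 s, if anything falls off the work surface, if the arm or the gripper's body presses on something with over 40 N, if the wrist force passes 120 N, or if a joint passes its speed limit or range.

## Robot

A 6-joint arm with a two-finger parallel gripper is mounted at the origin on the work surface. World frame = base frame: x ahead of the robot, y to its left, z up, the work surface at z = 0. Lengths are in m, angles in rad, forces in N, time in s.
With the tool pointing down it reaches from about 0.325 to 0.925 m from the base axis. Payload 3.1 kg.
Tool frame: the origin (TCP) lies between the finger pads; the fingertips stand 17 mm ahead of it and the grasp point (between the pads) lies 2 mm behind it (manip.tip_reach is the distance from the TCP to the fingertips, in m); z points along the fingers, y is the line along which they close (so a half turn about z gives the same grasp; the last joint's range is limited). The gripper opens to 85 mm and grips with 20 to 120 N. Pads are 22 mm wide; open, the fingers measure 114 mm over their backs; the gripper's body (76 mm by 85 mm) begins 54 mm behind the grasp point. The pads swing forward as they close: fully open they stand 13 mm farther back than shut.
Start: joints at [1.103, 0.217, 1.613, -0, 1.311, -0.112], TCP at [0.218, 0.586, 0.21] pointing down, gripper open.
Joint ranges: [-2.75, 2.75], [-0.78, 2.1], [0.31, 2.55], [-1.13, 4.27], [0.13, 2.63], [-2.58, 2.58]. Speed limits (rad/s): [2.79, 2.79, 3.14, 3.14, 3.14, 3.14].

## Interface

Orientations are given as [roll, pitch, yaw] about the fixed x, y, z axes, in that order (R = Rz(yaw) Ry(pitch) Rx(roll)).
In Python, from bench import manip gives the robot as it stands.
- The arm moves only by the tool move_arm, never from a script. Its arguments are lists of equal length, an entry for each row: "slide": the shift along the tool's x, y, z in cm, a list of three; "twist": the turn, a rotation vector about the tool's x, y, z in degrees, a list of three; "hand": the finger opening in cm, from 0 to 8.54. A call has 1 to 12 rows; each row is the pose to reach, as a shift and turn from the pose commanded when the call began, along the tool's axes at that moment; what a row does not reach only later rows make up. A row lasts 1/10 s, in which the tool goes at most 50 mm and 8.59 degrees, less where a joint would pass 70% of its speed; a pose out of reach is approached as far as the arm can. A call with a gripper value outside its range is refused whole. The fingers move at their own pace and stop on an object; "newtons" is the grip in N (left out, the last holds). Time passes only in rows, so rows that repeat a pose let the fingers close. It gives the time, the measured TCP pose, the force, the opening and the grip force at its end, in the units of the state.
- manip.state(): the state, without advancing time (a new reading comes with each control period).
- manip.capture(name): name is "side" or "top" or "wrist"; returns a dict with "frame" (420x560x3 uint8, blue, green, red), "camera_matrix" (3x3 intrinsics, pixels), "camera_from_world" (4x4, takes a point from world to camera coordinates). Camera axes: x right, y down, z forward; pixel columns grow to the right and rows downward; lengths in m; the calibration is good to about 2 mm. The wrist camera is an equidistant fisheye: a pixel r from the principal point sees the ray r / f radians off the axis. A picture is of the moment at which its call begins. There is no depth.
- manip.job_done(): hands the job in; it is judged then, once.
Trained networks look in a picture, given as the dict that the camera call returned (one of the last four; its "shot" number tells which), for a name from the list of things; names that differ only in an ending like _2 or _b are one class to them, and where a whole thing is asked for, a point or a joint stands for the part that bears it (a point fixed in the world has none). Each returns a list of dicts, best first, with "score" (0 to 1); they miss things now and then, are a little off and sometimes report something else, mostly with a low value. They report only what shows in the picture. A call takes as long as a camera call. They do not tell look-alikes from the thing itself.
- manip.spot_in(thing, picture): "uv" ([column, row] in pixels, amid what is visible of it).
- manip.masks_of(thing, picture): "pixels" (420x560 bool, what is visible of it) and "uv" ([column, row] in pixels, amid what is visible of it).
- manip.landmark_of(thing, picture): "uv" ([column, row] in pixels: a listed point, or the origin of a listed thing).
The state is a dict: "time_s": time; "joints": joint angles; "joint_velocities": joint speeds; "joint_torque": joint torques, N m; "ee_pos": TCP position; "ee_rot": TCP orientation; "force": force on the tool from outside, world axes, zero at the start; "ft_torque": the same for the moment, N m; "finger_gap": finger opening in m; "gripper_force": force on a finger pad.
Only numpy, scipy, OpenCV 4.12 (cv2) and the standard library are available. Lean on these libraries where they do the work, as an engineer would, in place of code of your own. Each camera call takes 0.05 s, during which the arm holds its last target. There are 200 camera calls.

## Working session

There is one attempt and no reset: what is moved stays moved. The work goes in short steps, Python scripts to look and compute and a tool call to move; the robot and the scene stay as the last step left them, time stands still between calls to the robot, and variables do not carry over. Pictures are saved under pics/ and viewed, at most 10 in all, crops included, and the job is handed in when it is done.

Besides the shell and the picture viewer there is one more tool, called after ">>>" as a command line: name --argument value ..., lists and objects as JSON in quotes. move_arm: Moves the arm, as the interface text tells. Its arguments: {"type":"object","properties":{"slide":{"type":"array"},"twist":{"type":"array"},"hand":{"type":"array"},"newtons":{"type":"number"}},"required":["slide","twist","hand"]}

```bash
ls; mkdir -p pics
cat > h.py <<'E'
import numpy as np, cv2, pickle
from bench import manip
def ray(p,uv):
    K=p["camera_matrix"];T=np.array(p["camera_from_world"]);R=T[:3,:3];t=T[:3,3]
    d=np.linalg.inv(K)@np.array([uv[0],uv[1],1.])
    return -R.T@t, R.T@d/np.linalg.norm(d)
def tri(p1,u1,p2,u2):
    o1,d1=ray(p1,u1);o2,d2=ray(p2,u2)
    A=np.zeros((3,3));b=np.zeros(3)
    for o,d in((o1,d1),(o2,d2)):
        M=np.eye(3)-np.outer(d,d);A+=M;b+=M@o
    x=np.linalg.solve(A,b)
    return x,[np.linalg.norm((np.eye(3)-np.outer(d,d))@(x-o)) for o,d in((o1,d1),(o2,d2))]
def atz(p,u,z):
    o,d=ray(p,u);return o+d*(z-o[2])/d[2]
def proj(p,X):
    T=np.array(p["camera_from_world"]);c=T[:3,:3]@np.array(X)+T[:3,3];q=p["camera_matrix"]@c;return q[:2]/q[2]
E
python3 - <<'E'
from h import *
np.set_printoptions(precision=4,suppress=True)
s=manip.capture("side");t=manip.capture("top")
pickle.dump((s,t),open("st.pkl","wb"))
cv2.imwrite("pics/side0.png",s["frame"]);cv2.imwrite("pics/top0.png",t["frame"])
for n in ["case","bed","block","block_mid","lid_hinge","lid_edge","setting_disc","ring_gauge","plug_gauge","vee_block","oil_bottle","screwdriver"]:
    a=manip.landmark_of(n,s);b=manip.landmark_of(n,t)
    print(n,[(np.round(x["uv"]),round(x["score"],2)) for x in a[:2]],[(np.round(x["uv"]),round(x["score"],2)) for x in b[:2]])
    if a and b: print("   ",*tri(s,a[0]["uv"],t,b[0]["uv"]))
st=manip.state();print(st["time_s"],st["ee_pos"],st["ee_rot"],manip.tip_reach)
E
```

```text
pics
case [(array([282., 220.]), 0.83)] [(array([287., 192.]), 0.86), (array([420., 158.]), 0.55)]
    [ 0.5565 -0.0315 -0.0063] [np.float64(0.004058235951162466), np.float64(0.00405823595116248)]
bed [(array([294., 225.]), 0.93)] [(array([307., 188.]), 0.66)]
    [ 0.5659 -0.0824  0.0077] [np.float64(0.003335785490036999), np.float64(0.0033357854900370495)]
block [(array([305., 250.]), 0.83), (array([278., 235.]), 0.51)] [(array([309., 219.]), 0.73), (array([349., 199.]), 0.65)]
    [ 0.5329 -0.114  -0.0557] [np.float64(0.04062028465654405), np.float64(0.04062028465654399)]
block_mid [(array([309., 243.]), 0.8), (array([262., 146.]), 0.68)] [(array([346., 201.]), 0.55), (array([312., 216.]), 0.49)]
    [ 0.54   -0.1787  0.0301] [np.float64(0.004590674823535369), np.float64(0.004590674823535548)]
lid_hinge [(array([266., 198.]), 0.56)] [(array([255., 193.]), 0.96)]
    [0.5484 0.0469 0.0268] [np.float64(0.003920823185545496), np.float64(0.003920823185545543)]
lid_edge [(array([258., 145.]), 0.56)] [(array([307., 215.]), 0.74), (array([229., 185.]), 0.62)]
    [ 0.469  -0.0626  0.2944
[... 539 characters left out ...]
0.0354] [np.float64(0.004322423427010775), np.float64(0.0043224234270108335)]
vee_block [(array([186., 167.]), 0.74), (array([258., 145.]), 0.38)] [(array([120., 256.]), 0.88), (array([132., 188.]), 0.3)]
    [0.4011 0.3701 0.0012] [np.float64(0.007557688631458844), np.float64(0.00755768863145885)]
oil_bottle [(array([263., 145.]), 0.71)] [(array([137., 135.]), 0.63)]
    [0.7013 0.3466 0.0077] [np.float64(0.003370097065089613), np.float64(0.0033700970650892533)]
screwdriver [(array([386., 279.]), 0.63)] [(array([418., 159.]), 0.87)]
    [ 0.6512 -0.3631  0.0022] [np.float64(0.0003495680431756628), np.float64(0.00034956804317584135)]
1.3 [0.2177 0.5859 0.2101] [-3.1416 -0.      2.7858] 0.017
```

Run:
```python
from h import *
s,t=pickle.load(open("st.pkl","rb"))
a=cv2.resize(s["frame"][120:320,180:420],None,fx=3.3,fy=3,interpolation=cv2.INTER_CUBIC)[:600,:792]
cv2.imwrite("pics/s1.png",a)
b=cv2.resize(t["frame"][130:280,200:400],None,fx=4,fy=4,interpolation=cv2.INTER_CUBIC)
cv2.imwrite("pics/t1.png",b)
```

```text
(no output)
```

View pics/side0.png

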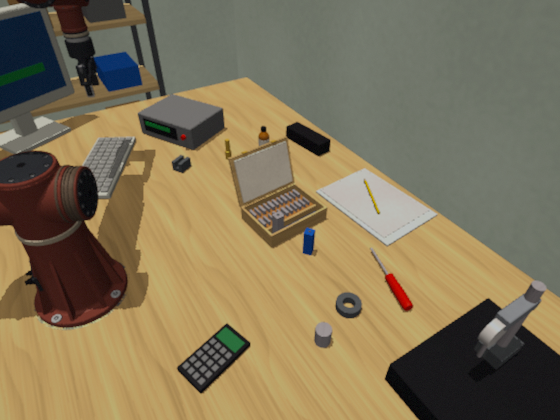

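View pics/t1.png

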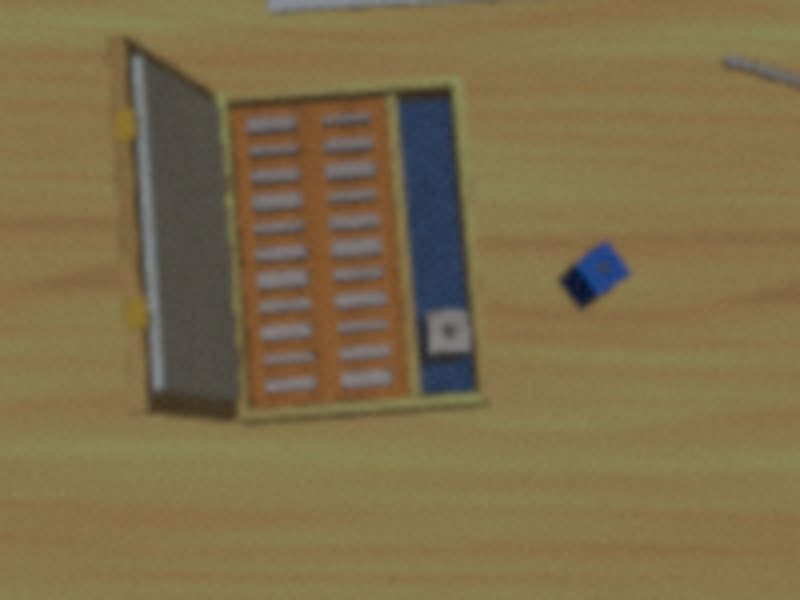

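View pics/s1.png

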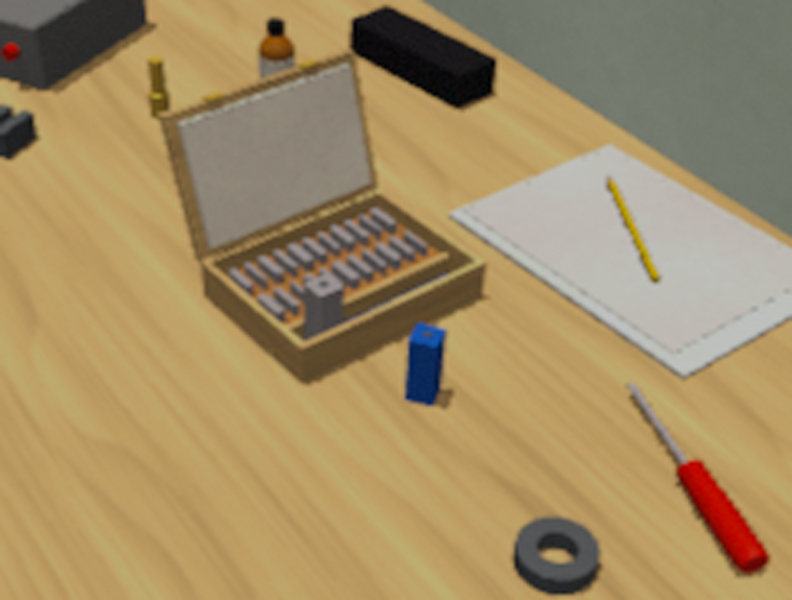

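Candidates: the bright steel block in the bed, at top (312,212) and side (278,212), and the blue look-alike outside the case, at top (349,199) and side (309,243). I choose the steel one. It stands at the robot-side end of the bed, so it has to fall away from the robot.

Run:
```python
from h import *
np.set_printoptions(precision=4,suppress=True)
s,t=pickle.load(open("st.pkl","rb"))
T=lambda c:(c[0]/4+200-.4,c[1]/4+130-.4)
S=lambda c:(c[0]/3.3+180,c[1]/3+120)
C=[atz(t,T(c),.045) for c in[(220,95),(462,80),(485,402),(242,418)]]
print(np.array(C))
print("ctr",np.mean(C,0))
print("block top", tri(t,T((449,331)),s,S((324,285))), atz(t,T((449,331)),.083))
print("near corner",tri(t,T((485,402)),s,S((308,365))),"right far",tri(t,T((462,80)),s,S((485,265))))
print("lid corners far",tri(t,T((128,42)),s,S((350,58))),"near",tri(t,T((150,400)),s,S((167,118))))
for n in ["t","s"]:pass
K=t["camera_matrix"];print(K)
R=np.array(t["camera_from_world"]);print(-R[:3,:3].T@R[:3,3])
```

```text
[[ 0.6467  0.0478  0.045 ]
 [ 0.6589 -0.0993  0.045 ]
 [ 0.4629 -0.1144  0.045 ]
 [ 0.4508  0.0299  0.045 ]]
ctr [ 0.5548 -0.034   0.045 ]
block top (array([ 0.5018, -0.0903,  0.0799]), [np.float64(0.0006806050397198747), np.float64(0.0006806050397197907)]) [ 0.5008 -0.0897  0.083 ]
near corner (array([ 0.4671, -0.118 ,  0.0204]), [np.float64(0.0027746078164408196), np.float64(0.002774607816440767)]) right far (array([ 0.661 , -0.1002,  0.0402]), [np.float64(0.0010428911141008106), np.float64(0.0010428911141010214)])
lid corners far (array([0.6416, 0.0907, 0.1791]), [np.float64(0.0007146468321365662), np.float64(0.0007146468321365579)]) near (array([0.4505, 0.0729, 0.1835]), [np.float64(0.0004503269672967455), np.float64(0.00045032696729664965)])
[[455.3741   0.     280.9647]
 [  0.     455.3741 203.1756]
 [  0.       0.       1.    ]]
[ 0.3858 -0.0099  1.1276]
```

>>> move_arm --slide '[[0,0,-5],[0,0,-9],[-46.6,-55.2,-9],[-46.6,-55.2,-9],[-46.6,-55.2,-9],[-46.6,-55.2,-9],[-46.6,-55.2,-9],[-46.6,-55.2,-9],[-46.6,-55.2,-9],[-46.6,-55.2,-9],[-46.6,-55.2,-9],[-46.6,-55.2,-9]]' --twist '[[0,0,0],[0,0,0],[0,0,64.7],[0,0,64.7],[0,0,64.7],[0,0,64.7],[0,0,64.7],[0,0,64.7],[0,0,64.7],[0,0,64.7],[0,0,64.7],[0,0,64.7]]' --hand '[0,0,0,0,0,0,0,0,0,0,0,0]'

```text
time_s: 2.5
ee_pos: [0.3872, 0.1135, 0.3006]
ee_rot: [3.14, -0.0, 1.657]
force: [1.0, -0.1, 0.3]
finger_gap: -0.0002
gripper_force: 0.0
```

```bash
cat >> h.py <<'E'
from scipy.spatial.transform import Rotation as Ro
C=np.array([.555,-.034,0]);cx=np.array([-.085,.9964,0]);f=np.array([.9964,.085,0])
def where():
    st=manip.state();p=np.array(st["ee_pos"]);d=p-C
    print("t",round(st["time_s"],2),"pos",p.round(4),"rot",np.round(st["ee_rot"],3),"F",np.round(st["force"],1),"gap",round(st["finger_gap"],4))
    print("case cx %.1f f %.1f tipz %.1f mm"%(1e3*d@cx,1e3*d@f,1e3*(p[2]-manip.tip_reach)))
    return st
def togo(p,yaw):
    st=manip.state();R=Ro.from_euler("xyz",st["ee_rot"])
    print("slide cm",(R.inv().apply(np.array(p)-st["ee_pos"])*100).round(2),"twist",np.degrees((R.inv()*Ro.from_euler("xyz",[np.pi,0,yaw])).as_rotvec()).round(1))
E
python3 -c "
from h import *
where();togo([.4625,-.094,.21],1.656)"
```

```text
t 2.5 pos [0.3872 0.1135 0.3006] rot [ 3.14  -0.     1.657] F [ 1.  -0.1  0.3] gap -0.0002
case cx 161.3 f -154.6 tipz 283.6 mm
slide cm [-21.33   5.7    9.06] twist [ 0.1 -0.   0. ]
```

>>> move_arm --slide '[[-20.6,5.7,0],[-20.6,5.7,0],[-20.6,5.7,0],[-20.6,5.7,0],[-20.6,5.7,8],[-20.6,5.7,8],[-20.6,5.7,8]]' --twist '[[0,0,0],[0,0,0],[0,0,0],[0,0,0],[0,0,0],[0,0,0],[0,0,0]]' --hand '[0,0,0,0,0,0,0]'

```text
time_s: 3.2
ee_pos: [0.4575, -0.0846, 0.2148]
ee_rot: [-3.131, -0.004, 1.655]
force: [0.3, 0.4, -0.7]
finger_gap: 0.0001
gripper_force: 0.0
```

```bash
python3 -c "
from h import *
where();togo([.4625,-.094,.085],1.656)
w=manip.capture('wrist');cv2.imwrite('pics/w1.png',w['frame'])"
```

```text
t 3.2 pos [ 0.4575 -0.0846  0.2148] rot [-3.131 -0.004  1.655] F [ 0.3  0.4 -0.7] gap 0.0001
case cx -42.2 f -101.4 tipz 197.8 mm
slide cm [-1.03  0.55 12.97] twist [-0.6 -0.3 -0.1]
```

View pics/w1.png

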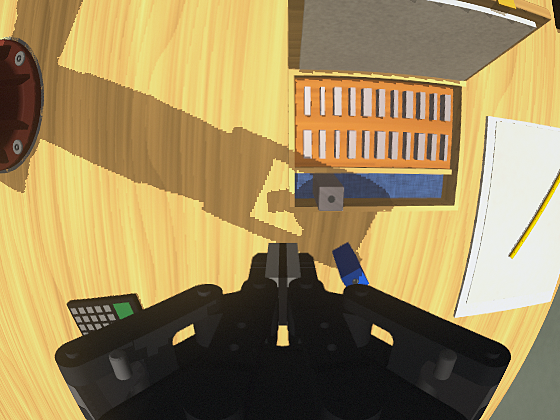

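The wrist view shows the steel block at (330,197) in the blue bed, and the blue look-alike at (350,265) outside the case. The choice is confirmed, so I lower behind the block.

>>> move_arm --slide '[[0,0,0],[0,0,5],[0,0,9],[0,0,9],[0,0,9]]' --twist '[[0,0,0],[0,0,0],[0,0,0],[0,0,0],[0,0,0]]' --hand '[0,0,0,0,0]'

```text
time_s: 3.75
ee_pos: [0.4626, -0.0848, 0.1322]
ee_rot: [3.139, 0.001, 1.658]
force: [0.1, -0.6, -0.3]
finger_gap: 0.0004
gripper_force: 0.0
```

```bash
python3 -c "
from h import *
where();togo([.4625,-.094,.085],1.656)"
```

```text
t 3.75 pos [ 0.4626 -0.0848  0.1322] rot [3.139e+00 1.000e-03 1.658e+00] F [ 0.1 -0.6 -0.3] gap 0.0004
case cx -42.8 f -96.3 tipz 115.2 mm
slide cm [-0.91 -0.1   4.72] twist [0.1 0.1 0.1]
```

>>> move_arm --slide '[[-0.9,-0.4,0],[-0.9,-0.4,4.6],[-0.9,-0.4,4.6],[-0.9,-0.4,4.6]]' --twist '[[0,0,0],[0,0,0],[0,0,0],[0,0,0]]' --hand '[0,0,0,0]'

```text
time_s: 4.15
ee_pos: [0.4589, -0.0949, 0.0857]
ee_rot: [3.14, 0.001, 1.656]
force: [0.1, 0.2, 0.1]
finger_gap: -0.0002
gripper_force: 0.0
```

```bash
python3 -c "
from h import *
where()
w=manip.capture('side');cv2.imwrite('pics/s2.png',cv2.resize(w['frame'][130:280,200:400],None,fx=4,fy=4,interpolation=cv2.INTER_CUBIC))"
```

```text
t 4.15 pos [ 0.4589 -0.0949  0.0857] rot [3.140e+00 1.000e-03 1.656e+00] F [0.1 0.2 0.1] gap -0.0002
case cx -52.6 f -100.9 tipz 68.7 mm
```

View pics/s2.png

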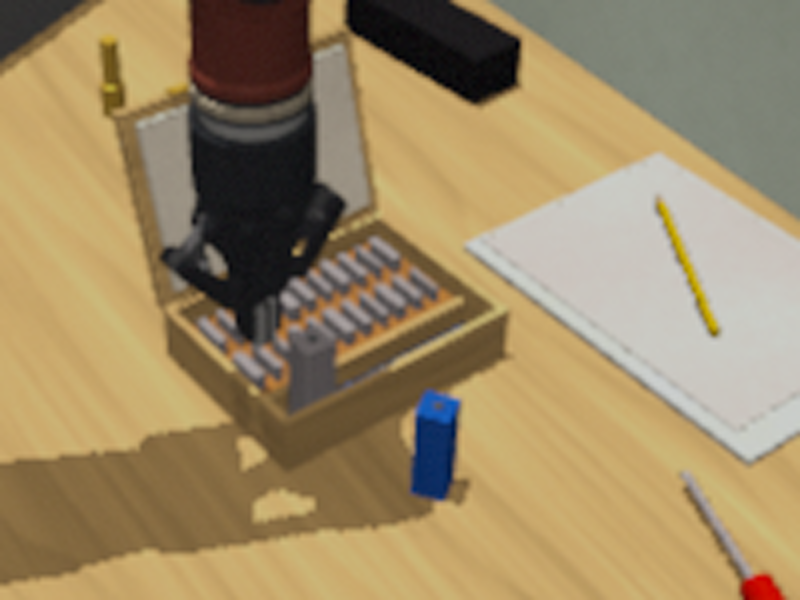

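The closed tip (265,335 in the crop) stands behind the steel block (312,350), a little below its top. Pushing along the bed.

>>> move_arm --slide '[[0,0.6,0],[0,1.1,0],[0,1.5,0],[0,1.9,0],[0,2.2,0],[0,2.5,0],[0,2.8,0],[0,3.1,0],[0,3.4,0],[0,3.7,0],[0,4.0,0],[0,4.0,0]]' --twist '[[0,0,0],[0,0,0],[0,0,0],[0,0,0],[0,0,0],[0,0,0],[0,0,0],[0,0,0],[0,0,0],[0,0,0],[0,0,0],[0,0,0]]' --hand '[0,0,0,0,0,0,0,0,0,0,0,0]'

```text
time_s: 5.4
ee_pos: [0.4985, -0.0909, 0.0842]
ee_rot: [3.141, 0.0, 1.657]
force: [0.4, -0.8, -0.3]
finger_gap: -0.0002
gripper_force: 0.0
```

```bash
python3 -c "
from h import *
where()
w=manip.capture('side');cv2.imwrite('pics/s3.png',cv2.resize(w['frame'][130:280,200:400],None,fx=4,fy=4,interpolation=cv2.INTER_CUBIC))"
```

```text
t 5.4 pos [ 0.4985 -0.0909  0.0842] rot [3.141 0.    1.657] F [ 0.4 -0.8 -0.3] gap -0.0002
case cx -51.9 f -61.1 tipz 67.2 mm
```

View pics/s3.png

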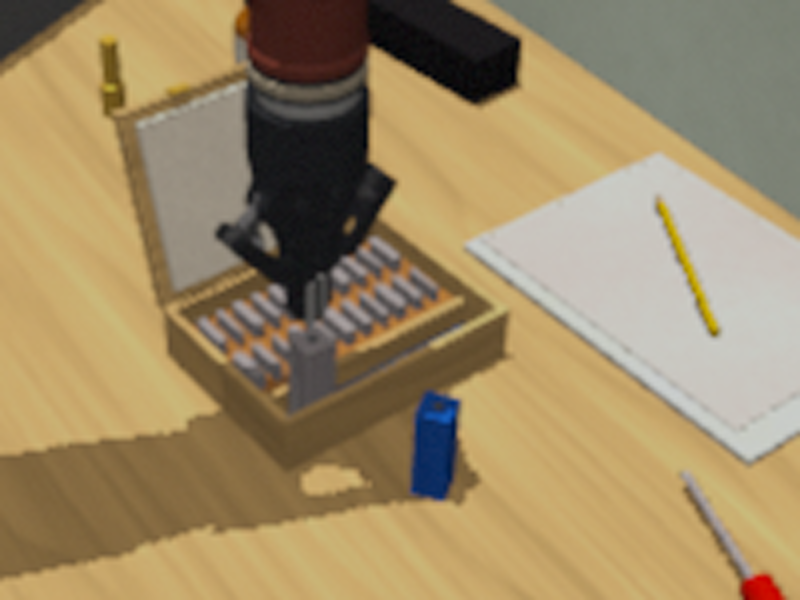

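```bash
python3 -c "
from h import *
s,t=pickle.load(open('st.pkl','rb'))
c=lambda X:((proj(s,X)-[200,130])*4).round()
p=np.array(manip.state()['ee_pos'])
for dz in (0,.017,.0): print('tcp-',dz,c(p-[0,0,dz]))
print('block top',c([.5018,-.0903,.08]),c([.5018,-.0903,.083]),'base',c([.501,-.09,.008]))
R=np.array(s['camera_from_world']);print('cam',-R[:3,:3].T@R[:3,3])
w=manip.capture('wrist');t=manip.capture('top')
a=cv2.resize(w['frame'][120:270,200:400],None,fx=2.6,fy=2.6,interpolation=cv2.INTER_CUBIC)[:300]
b=cv2.resize(t['frame'][160:240,250:350],None,fx=3.75,fy=3.75,interpolation=cv2.INTER_CUBIC)[:300]
cv2.imwrite('pics/b4.png',np.hstack([a[:,:],b]) if a.shape[1]+b.shape[1]<=800 else np.hstack([a[:,:420],b]))
"
```

```text
tcp- 0 [308. 338.]
tcp- 0.017 [308. 357.]
tcp- 0.0 [308. 338.]
block top [312. 340.] [312. 337.] base [310. 418.]
cam [ 0.08378505 -0.76829846  0.77645973]
```

View pics/b4.png

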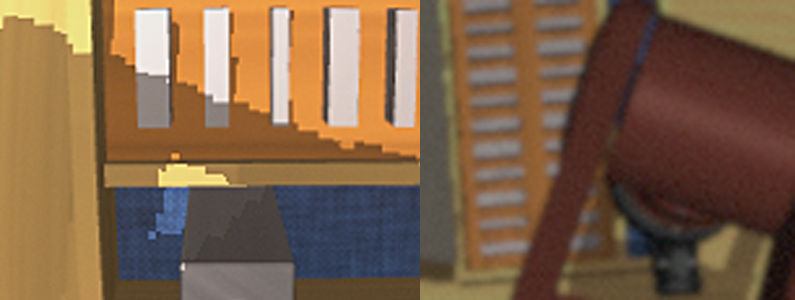

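```bash
python3 -c "
from h import *
s,t=pickle.load(open('st.pkl','rb'))
c=lambda X:((proj(s,X)-[200,130])*4).round()
print(c([.4589,-.0949,.0687]),c([.4589,-.0949,.0857]))
w=manip.capture('wrist');S=manip.capture('side')
K=w['camera_matrix'];T=np.array(w['camera_from_world'])
def fe(X):
  q=T[:3,:3]@np.array(X)+T[:3,3];th=np.arctan2(np.hypot(*q[:2]),q[2]);d=q[:2]/np.hypot(*q[:2]);return K[:2,2]+K[0,0]*th*d
p=np.array(manip.state()['ee_pos'])
print('tip',fe(p-[0,0,.017]),'tcp',fe(p),'blk top z83',fe([.5018,-.0903,.083]))
a=cv2.resize(w['frame'][190:290,225:345],None,fx=3.3,fy=3.3,interpolation=cv2.INTER_CUBIC)
b=cv2.resize(S['frame'][190:240,250:310],None,fx=6.6,fy=6.6,interpolation=cv2.INTER_CUBIC)
cv2.imwrite('pics/b5.png',np.hstack([a,b]))
"
```

```text
[260. 379.] [260. 360.]
tip [282.43726724 230.55520797] tcp [282.40518744 241.47174074] blk top z83 [289.72090244 240.42379146]
```

View pics/b5.png

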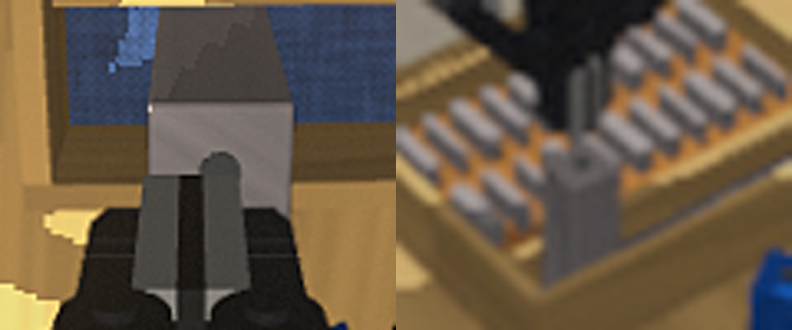

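The fingers end above the block's top: in the side view their ends are near (278,212), level with or over it. The tip is really about 25 mm higher than reckoned, and the block has not moved. I'll back off, lower and check.

>>> move_arm --slide '[[0,-2,0],[0,-4.3,0],[0,-4.3,0],[0,-4.3,1],[0,-4.3,2.2],[0,-4.3,2.2],[0,-4.3,2.2]]' --twist '[[0,0,0],[0,0,0],[0,0,0],[0,0,0],[0,0,0],[0,0,0],[0,0,0]]' --hand '[0,0,0,0,0,0,0]'

```text
time_s: 6.35
ee_pos: [0.455, -0.0943, 0.0612]
ee_rot: [-3.14, -0.001, 1.657]
force: [0.3, -0.9, -0.2]
finger_gap: 0.0001
gripper_force: 0.0
```

```bash
python3 -c "
from h import *
where()
w=manip.capture('wrist');S=manip.capture('side')
K=w['camera_matrix'];T=np.array(w['camera_from_world'])
def fe(X):
  q=T[:3,:3]@np.array(X)+T[:3,3];th=np.arctan2(np.hypot(*q[:2]),q[2]);d=q[:2]/np.hypot(*q[:2]);return K[:2,2]+K[0,0]*th*d
p=np.array(manip.state()['ee_pos'])
for z in (.04,.05,.06,.07,.08,.09):
  print(z,'side crop',((proj(S,[p[0],p[1],z])-[235,180])*6.6+[396,0]).round(),'wrist crop',((fe([p[0],p[1],z])-[225,190])*3.3).round())
a=cv2.resize(w['frame'][190:290,225:345],None,fx=3.3,fy=3.3,interpolation=cv2.INTER_CUBIC)
b=cv2.resize(S['frame'][180:230,235:295],None,fx=6.6,fy=6.6,interpolation=cv2.INTER_CUBIC)
cv2.imwrite('pics/b6.png',np.hstack([a,b]))
"
```

```text
t 6.35 pos [ 0.455  -0.0943  0.0612] rot [-3.140e+00 -1.000e-03  1.657e+00] F [ 0.3 -0.9 -0.2] gap 0.0001
case cx -51.5 f -104.8 tipz 44.2 mm
0.04 side crop [588. 350.] wrist crop [193. 128.]
0.05 side crop [588. 332.] wrist crop [193. 147.]
0.06 side crop [587. 314.] wrist crop [194. 169.]
0.07 side crop [587. 295.] wrist crop [194. 193.]
0.08 side crop [586. 277.] wrist crop [194. 220.]
0.09 side crop [586. 258.] wrist crop [194. 250.]
```

View pics/b6.png

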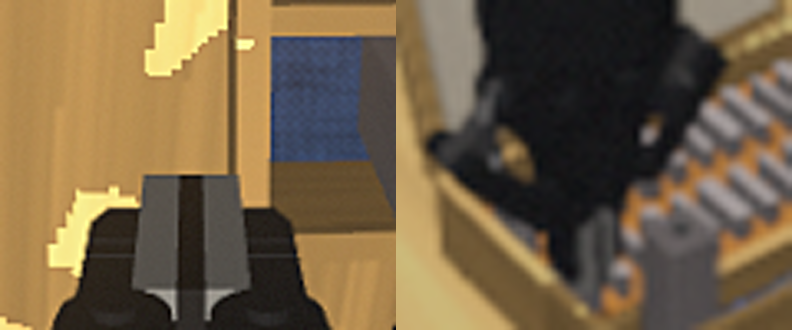

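Now the tips end at about z = 65 mm (side crop row 300, wrist crop row 175), 18 mm below the block's top and above the case wall. Pushing again.

>>> move_arm --slide '[[0,0.8,0],[0,1.5,0],[0,2.0,0],[0,2.4,0],[0,2.7,0],[0,3.0,0],[0,3.3,0],[0,3.6,0],[0,3.9,0],[0,4.2,0],[0,4.5,0],[0,4.5,0]]' --twist '[[0,0,0],[0,0,0],[0,0,0],[0,0,0],[0,0,0],[0,0,0],[0,0,0],[0,0,0],[0,0,0],[0,0,0],[0,0,0],[0,0,0]]' --hand '[0,0,0,0,0,0,0,0,0,0,0,0]'

```text
time_s: 7.65
ee_pos: [0.5005, -0.0907, 0.0622]
ee_rot: [3.141, 0.0, 1.657]
force: [1.3, 0.9, 0.1]
finger_gap: -0.0001
gripper_force: 0.0
```

```bash
python3 -c "
from h import *
where()
w=manip.capture('wrist');S=manip.capture('side')
a=cv2.resize(w['frame'][150:270,230:400],None,fx=2.3,fy=2.3,interpolation=cv2.INTER_CUBIC)
b=cv2.resize(S['frame'][180:240,240:330],None,fx=4.4,fy=4.6,interpolation=cv2.INTER_CUBIC)
cv2.imwrite('pics/b7.png',np.hstack([a,b]))
"
```

```text
t 7.65 pos [ 0.5005 -0.0907  0.0622] rot [3.141 0.    1.657] F [1.3 0.9 0.1] gap -0.0001
case cx -51.9 f -59.1 tipz 45.2 mm
```

View pics/b7.png

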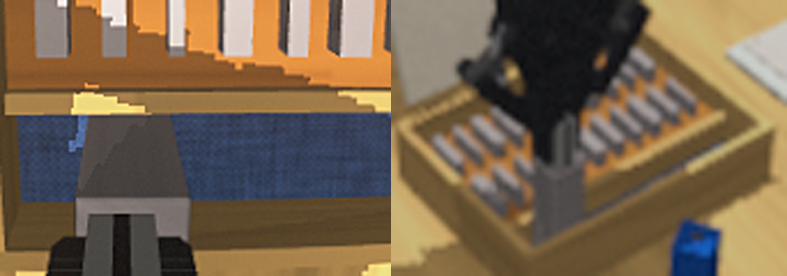

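The block (side px (278,216)) still stands with the fingers over it. My picture budget is spent, so I go on with numbers and triangulate the visible fingertip from the wrist and side views.

```bash
cat >> h.py <<'E'
def wray(w,uv):
    K=w['camera_matrix'];T=np.array(w['camera_from_world']);d=np.array(uv)-K[:2,2];r=np.hypot(*d);th=r/K[0,0]
    c=np.r_[d/r*np.sin(th),np.cos(th)];R=T[:3,:3];return -R.T@T[:3,3],R.T@c
def fe(w,X):
    K=w['camera_matrix'];T=np.array(w['camera_from_world']);q=T[:3,:3]@np.array(X)+T[:3,3];n=np.hypot(*q[:2]);return K[:2,2]+K[0,0]*np.arctan2(n,q[2])*q[:2]/n
def meet(rs):
    A=np.zeros((3,3));b=np.zeros(3)
    for o,d in rs: M=np.eye(3)-np.outer(d,d);A+=M;b+=M@o
    x=np.linalg.solve(A,b);return x,[round(1e3*np.linalg.norm((np.eye(3)-np.outer(d,d))@(x-o)),1) for o,d in rs]
E
python3 -c "
from h import *
np.set_printoptions(precision=4,suppress=True)
s,t=pickle.load(open('st.pkl','rb'))
w=manip.capture('wrist');p=np.array(where()['ee_pos'])
dp=p-[.455,-.0943,.0612]
o1,d1=wray(w,(282.6,243)); o2,d2=ray(s,(264.4,225.5))
x,e=meet([(o1,d1),(o2+dp,d2)]);print('tip now',x,'rel',x-p,e, 'rel cx',(x-p)@cx)
print('cam',o1-p)
for (a,b) in ((-1,1),(1,1),(-1,-1),(1,-1)):
  print('block corner',a,b,fe(w,np.array([.501,-.09,.083])+.012*(a*f+b*cx)))
for k in (-.011,.011):
  print('pad edge',[fe(w,p+k*cx+[0,0,z]).round(1) for z in(-.017,-.01,0,.01,.02,.03)])
for o,d in [wray(w,(263.9,235.7)),wray(w,(311.7,235.7))]: print('edge z83',o+d*(.083-o[2])/d[2])
for n in ('block','block_mid','lid_edge','bed'): print(n,[(x['uv'],x['score']) for x in manip.landmark_of(n,w)[:2]])
"
```

```text
t 7.8 pos [ 0.4999 -0.0906  0.062 ] rot [-3.141 -0.     1.657] F [-0.2  0.1 -0.7] gap 0.0004
case cx -51.8 f -59.7 tipz 45.0 mm
tip now [ 0.5011 -0.0901  0.0668] rel [0.0012 0.0006 0.0048] [np.float64(1.2), np.float64(1.2)] rel cx 0.00046710128871350816
cam [-0.0055  0.0672  0.1638]
block corner -1 1 [259.238  233.6571]
block corner 1 1 [310.2131 233.6474]
block corner -1 -1 [260.5199 278.3827]
block corner 1 -1 [308.6903 278.3518]
pad edge [array([282.3, 247.5]), array([282.3, 252.2]), array([282.3, 259.6]), array([282.3, 267.7]), array([282.2, 276.8]), array([282.2, 286.8])]
pad edge [array([282.3, 212.8]), array([282.3, 216.5]), array([282.3, 222.3]), array([282.3, 228.8]), array([282.2, 236. ]), array([282.2, 244.2])]
edge z83 [ 0.4903 -0.0799  0.083 ]
edge z83 [ 0.5128 -0.078   0.083 ]
block [([286.7, 212.7], 0.58)]
block_mid [([285.8, 233.2], 0.67)]
lid_edge []
bed [([369.7, 219.8], 0.85), ([285.8, 209.3], 0.43)]
```

Block unmoved at (0.501, -0.090). The camera-side edge of the pads puts the real shut tip about 25 mm above the TCP, so it passed just over the block's top. I'll retreat, go 1.9 cm lower, and push watching the force.

>>> move_arm --slide '[[0,-2,0],[0,-4.5,0],[0,-4.5,0],[0,-4.5,1],[0,-4.5,1.9],[0,-4.5,1.9],[0,-4.5,1.9]]' --twist '[[0,0,0],[0,0,0],[0,0,0],[0,0,0],[0,0,0],[0,0,0],[0,0,0]]' --hand '[0,0,0,0,0,0,0]'

```text
time_s: 8.7
ee_pos: [0.4552, -0.0944, 0.0425]
ee_rot: [-3.141, -0.001, 1.657]
force: [0.3, 0.7, -0.2]
finger_gap: 0.0001
gripper_force: 0.0
```

>>> move_arm --slide '[[0,0.6,0],[0,1.2,0],[0,1.6,0],[0,2.0,0],[0,2.2,0],[0,2.4,0],[0,2.6,0],[0,2.6,0]]' --twist '[[0,0,0],[0,0,0],[0,0,0],[0,0,0],[0,0,0],[0,0,0],[0,0,0],[0,0,0]]' --hand '[0,0,0,0,0,0,0,0]'

```text
time_s: 9.5
ee_pos: [0.4812, -0.0923, 0.0431]
ee_rot: [3.142, -0.0, 1.657]
force: [-0.5, -0.1, -0.5]
finger_gap: 0.0005
gripper_force: 0.2
```

```bash
python3 -c "
from h import *
where()
s=manip.capture('side');w=manip.capture('wrist')
for n in ('block','block_mid'):
  for q in (s,w): print(n,[(np.round(x['uv'],1),x['score']) for x in manip.landmark_of(n,q)[:2]])
print('expected if standing: side base',proj(s,[.501,-.09,.008]),'mid',proj(s,[.501,-.09,.0455]),'wrist',fe(w,[.501,-.09,.008]),fe(w,[.501,-.09,.0455]))
"
```

```text
t 9.5 pos [ 0.4812 -0.0923  0.0431] rot [ 3.142 -0.     1.657] F [-0.5 -0.1 -0.5] gap 0.0005
case cx -51.8 f -78.5 tipz 26.1 mm
block [(array([308. , 248.4]), 0.65), (array([278. , 234.3]), 0.62)]
block [(array([406.4, 144.1]), 0.72), (array([313.8, 221.4]), 0.57)]
block_mid [(array([306.9, 242.7]), 0.82), (array([275.7, 226.3]), 0.51)]
block_mid [(array([327.4, 241.7]), 0.83)]
expected if standing: side base [277.59427948 234.43031478] mid [277.61766514 224.544505  ] wrist [313.72504178 219.94329826] [319.97149426 242.12653382]
```

>>> move_arm --slide '[[0,0.3,0],[0,0.6,0],[0,0.9,0],[0,1.2,0],[0,1.5,0],[0,1.8,0],[0,1.8,0],[0,1.8,0]]' --twist '[[0,0,0],[0,0,0],[0,0,0],[0,0,0],[0,0,0],[0,0,0],[0,0,0],[0,0,0]]' --hand '[0,0,0,0,0,0,0,0]'

```text
time_s: 10.6
ee_pos: [0.499, -0.0907, 0.043]
ee_rot: [-3.141, -0.0, 1.657]
force: [0.4, -0.3, -0.3]
finger_gap: 0.0001
gripper_force: 0.0
```

```bash
cat > chk.py <<'E'
from h import *
where()
s=manip.capture('side');w=manip.capture('wrist');t=manip.capture('top')
for n in ('block','block_mid'):
  for k,q in (('s',s),('w',w),('t',t)): print(n,k,[(np.round(x['uv'],1),x['score']) for x in manip.landmark_of(n,q)[:2]])
for k,q in (('s',s),('w',w),('t',t)):
  for m in manip.masks_of('block',q)[:2]:
    v,u=np.nonzero(m['pixels']); print('mask',k,round(m['score'],2),u.min(),u.max(),v.min(),v.max(),q['frame'][m['pixels']].mean(0).round())
P=lambda X:[proj(s,X).round(1),fe(w,X).round(1),proj(t,X).round(1)]
print('standing base',P([.501,-.09,.008]),'mid',P([.501,-.09,.0455]))
l=C-.052*cx
print('lying mid',P(l-.0085*f+[0,0,.020]),'end',P(l-.046*f+[0,0,.02]))
E
python3 chk.py
```

```text
t 10.6 pos [ 0.499  -0.0907  0.043 ] rot [-3.141 -0.     1.657] F [ 0.4 -0.3 -0.3] gap 0.0001
case cx -51.8 f -60.6 tipz 26.0 mm
block s [(array([306.9, 252.5]), 0.85), (array([277.5, 231.8]), 0.47)]
block w [(array([309.2, 226.5]), 0.96)]
block t []
block_mid s [(array([285.7, 221.6]), 0.81), (array([305.5, 241.5]), 0.64)]
block_mid w [(array([366.5, 226.1]), 0.87)]
block_mid t [(array([441.7, 251. ]), 0.43)]
mask s 0.84 303 315 229 255 [102.  55.  27.]
mask s 0.69 276 300 208 230 [ 90.  93. 101.]
mask w 0.89 307 432 207 253 [111. 115. 125.]
standing base [array([277.6, 234.4]), array([285.9, 220. ]), array([309.6, 215.5])] mid [array([277.6, 224.5]), array([286.5, 242.3]), array([310.8, 214. ])]
lying mid [array([292. , 224.3]), array([366.2, 227. ]), array([308.7, 194.8])] end [array([281.4, 229.6]), array([306.6, 227.5]), array([309.9, 209.9])]
```

The wrist landmark for the block's middle (366,226) matches where it should be if lying flat (366,227), so it has fallen. Now up and over to behind the lid.

>>> move_arm --slide '[[0,0,-5],[0,0,-10],[0,0,-15],[0,0,-20],[0,0,-25],[0,0,-25],[5,1,-25],[10,2,-25],[15,4,-25],[20,6,-25],[22,6,-25],[22,6,-25]]' --twist '[[0,0,0],[0,0,0],[0,0,0],[0,0,0],[0,0,0],[0,0,0],[0,0,0],[0,0,0],[0,0,0],[0,0,0],[0,0,0],[0,0,0]]' --hand '[0,0,0,0,0,0,0,0,0,0,0,0]'

```text
time_s: 12.4
ee_pos: [0.5395, 0.1372, 0.2921]
ee_rot: [-3.14, -0.001, 1.662]
force: [0.3, 0.1, -1.2]
finger_gap: 0.0001
gripper_force: 0.0
```

```bash
python3 chk.py; python3 -c "
from h import *
np.set_printoptions(precision=4,suppress=True)
s=manip.capture('side');t=manip.capture('top');w=manip.capture('wrist')
for n in ('lid_edge','lid_hinge'):
  print(n,[[(x['uv'],x['score']) for x in manip.landmark_of(n,q)[:2]] for q in (s,t,w)])
for a in (1.7,1.8,1.9):
  X=C+(.075-.15*np.cos(a)+.01*np.sin(a))*cx+[0,0,.045+.15*np.sin(a)+.01*np.cos(a)]
  print(a,X,proj(s,X),proj(t,X),fe(w,X))
"
```

```text
t 12.4 pos [0.5395 0.1372 0.2921] rot [-3.140e+00 -1.000e-03  1.662e+00] F [ 0.3  0.1 -1.2] gap 0.0001
case cx 171.9 f -0.9 tipz 275.1 mm
block s [(array([306.4, 249.6]), 0.62), (array([283. , 231.7]), 0.53)]
block w []
block t [(array([346.9, 199.8]), 0.63), (array([421.4, 160. ]), 0.58)]
block_mid s [(array([308.8, 240.4]), 0.76), (array([290.1, 224.1]), 0.66)]
block_mid w []
block_mid t [(array([309.8, 191.5]), 0.63), (array([345.7, 199.8]), 0.48)]
mask s 0.7 303 315 228 255 [101.  57.  31.]
mask t 0.6 340 354 192 207 [118.  79.  62.]
mask t 0.56 301 314 179 210 [143. 142. 146.]
standing base [array([277.6, 234.4]), array([246.9, 299.9]), array([309.6, 215.5])] mid [array([277.6, 224.5]), array([244.5, 312.9]), array([310.8, 214. ])]
lying mid [array([292. , 224.3]), array([277.7, 304.8]), array([308.7, 194.8])] end [array([281.4, 229.6]), array([254.1, 304.5]), array([309.9, 209.9])]
lid_edge [[([257.6, 146.1], 0.94)], [([228.4, 183.5], 0.82)], [([284.5, 242.4], 0.94)]]
lid_hinge [[([266.8, 196.1], 0.68)], [], [([284.2, 237.0], 0.75)]]
1.7 [0.5461 0.0699 0.1925] [261.6671 147.3935] [239.4366 183.6127] [283.4236 264.1274]
1.8 [0.5449 0.0844 0.1888] [258.7788 146.32  ] [232.6002 184.3682] [283.4229 247.7914]
1.9 [0.5437 0.0985 0.1837] [256.0504 145.7664] [226.0959 185.2195] [283.4168 231.0723]
```

The block lies flat (top mask columns 301–314, rows 179–210; side middle (290,224)). The lid is at about 1.845 rad. Lowering behind it.

>>> move_arm --slide '[[1,0,5],[1,0,10],[1,0,15],[1,0,15],[1,0,15]]' --twist '[[0,0,0],[0,0,0],[0,0,0],[0,0,0],[0,0,0]]' --hand '[0,0,0,0,0]'

```text
time_s: 13.95
ee_pos: [0.5384, 0.1435, 0.1427]
ee_rot: [-3.139, 0.0, 1.657]
force: [1.5, -0.2, 0.9]
finger_gap: 0.0
gripper_force: 0.0
```

```bash
cat > lid.py <<'E'
from h import *
st=where()
s=manip.capture('side');t=manip.capture('top')
A=np.linspace(0,2,201)
def X(a): return C+(.075-.15*np.cos(a)+.01*np.sin(a))*cx+[0,0,.045+.15*np.sin(a)+.01*np.cos(a)]
for k,q in (('s',s),('t',t)):
    for l in manip.landmark_of('lid_edge',q)[:1]:
        d=[np.hypot(*(proj(q,X(a))-l['uv'])) for a in A];i=int(np.argmin(d));print('lid',k,round(A[i],2),'resid px',round(d[i],1),'score',round(l['score'],2))
E
python3 lid.py
```

```text
t 13.95 pos [0.5384 0.1435 0.1427] rot [-3.139  0.     1.657] F [ 1.5 -0.2  0.9] gap 0.0
case cx 178.2 f -1.4 tipz 125.7 mm
lid s 1.84 resid px 0.3 score 0.61
lid t 1.84 resid px 1.7 score 0.8
```

>>> move_arm --slide '[[-2,0,0],[-3.5,0,0],[-4.3,0,0],[-5,0,0],[-5.8,0,0],[-6.6,0,0],[-7.4,0,0],[-8,0,0],[-8,0,0]]' --twist '[[0,0,0],[0,0,0],[0,0,0],[0,0,0],[0,0,0],[0,0,0],[0,0,0],[0,0,0],[0,0,0]]' --hand '[0,0,0,0,0,0,0,0,0]'

```text
time_s: 15.05
ee_pos: [0.5457, 0.0624, 0.1426]
ee_rot: [-3.14, 0.001, 1.656]
force: [0.6, -0.2, 0.3]
finger_gap: 0.0003
gripper_force: 0.0
```

```bash
python3 lid.py
```

```text
t 15.05 pos [0.5457 0.0624 0.1426] rot [-3.140e+00  1.000e-03  1.656e+00] F [ 0.6 -0.2  0.3] gap 0.0003
case cx 96.9 f -1.1 tipz 125.6 mm
lid s 1.59 resid px 2.3 score 0.85
lid t 0.0 resid px 106.8 score 0.26
```

>>> move_arm --slide '[[-1,0,-0.6],[-2,0,-1],[-2.8,0,-1],[-3.7,0,-1],[-4.7,0,-0.8],[-5.7,0,-0.5],[-6.6,0,0],[-7.5,0,0.4],[-7.5,0,0.4]]' --twist '[[0,0,0],[0,0,0],[0,0,0],[0,0,0],[0,0,0],[0,0,0],[0,0,0],[0,0,0],[0,0,0]]' --hand '[0,0,0,0,0,0,0,0,0]'

```text
time_s: 16.15
ee_pos: [0.5522, -0.0126, 0.1384]
ee_rot: [-3.141, 0.001, 1.655]
force: [0.7, 0.4, 0.2]
finger_gap: -0.0001
gripper_force: 0.0
```

```bash
python3 lid.py
```

```text
t 16.15 pos [ 0.5522 -0.0126  0.1384] rot [-3.141e+00  1.000e-03  1.655e+00] F [0.7 0.4 0.2] gap -0.0001
case cx 21.5 f -0.9 tipz 121.4 mm
lid s 1.02 resid px 0.8 score 0.75
lid t 0.96 resid px 1.8 score 0.74
```

>>> move_arm --slide '[[-1.1,0,0.7],[-2.2,0,1.5],[-3.2,0,2.4],[-4.1,0,3.4],[-4.9,0,4.5],[-5.6,0,5.7],[-6.1,0,6.9],[-6.6,0,8.2],[-6.6,0,8.2]]' --twist '[[0,0,0],[0,0,0],[0,0,0],[0,0,0],[0,0,0],[0,0,0],[0,0,0],[0,0,0],[0,0,0]]' --hand '[0,0,0,0,0,0,0,0,0]'

```text
time_s: 17.25
ee_pos: [0.5555, -0.0768, 0.0541]
ee_rot: [-3.136, -0.001, 1.656]
force: [0.3, -1.0, -0.5]
finger_gap: 0.0004
gripper_force: 0.0
```

```bash
python3 lid.py
```

```text
t 17.25 pos [ 0.5555 -0.0768  0.0541] rot [-3.136e+00 -1.000e-03  1.656e+00] F [ 0.3 -1.  -0.5] gap 0.0004
case cx -42.7 f -3.1 tipz 37.1 mm
lid s 0.21 resid px 1.1 score 0.72
lid t 0.0 resid px 106.2 score 0.63
```

>>> move_arm --slide '[[-0.2,0,0.7],[-0.4,0,1.3],[-0.5,0,1.8],[-0.5,0,2.1],[-0.5,0,2.1]]' --twist '[[0,0,0],[0,0,0],[0,0,0],[0,0,0],[0,0,0]]' --hand '[0,0,0,0,0]'

```text
time_s: 17.95
ee_pos: [0.5579, -0.0817, 0.0354]
ee_rot: [-3.14, -0.0, 1.657]
force: [0.1, 0.2, -0.1]
finger_gap: 0.0001
gripper_force: 0.0
```

>>> move_arm --slide '[[0,0,0.2],[0,0,0.4],[0,0,0.4]]' --twist '[[0,0,0],[0,0,0],[0,0,0]]' --hand '[0,0,0]'

```text
time_s: 18.25
ee_pos: [0.5582, -0.0817, 0.0338]
ee_rot: [-3.14, -0.0, 1.657]
force: [-4.5, 1.3, 10.4]
finger_gap: 0.0
gripper_force: 5.1
```

```bash
python3 lid.py
```

```text
t 18.25 pos [ 0.5582 -0.0817  0.0338] rot [-3.14  -0.     1.657] F [-4.5  1.3 10.4] gap 0.0
case cx -47.8 f -0.9 tipz 16.8 mm
lid s 0.0 resid px 1.4 score 0.57
```

>>> move_arm --slide '[[0,0,0.2],[0,0,0.4],[0,0,0.4]]' --twist '[[0,0,0],[0,0,0],[0,0,0]]' --hand '[0,0,0]'

```text
time_s: 18.75
ee_pos: [0.5584, -0.0817, 0.0335]
ee_rot: [-3.138, -0.0, 1.657]
force: [-13.0, 1.8, 30.4]
finger_gap: -0.0002
gripper_force: 15.2
```

>>> move_arm --slide '[[0,0,-1],[0,0,-4],[0,0,-8],[0,0,-12],[0,0,-17],[0,0,-20],[0,5,-20],[5,5,-20],[10,5,-20],[15,0,-20],[20,0,-20],[20,0,-20]]' --twist '[[0,0,0],[0,0,0],[0,0,0],[0,0,0],[0,0,0],[0,0,0],[0,0,0],[0,0,0],[0,0,0],[0,0,0],[0,0,0],[0,0,0]]' --hand '[0,0,0,0,0,0,0,0,0,0,0,0]'

```text
time_s: 19.95
ee_pos: [0.5389, 0.1213, 0.2274]
ee_rot: [-3.14, -0.002, 1.66]
force: [0.6, 0.4, 0.5]
finger_gap: 0.0
gripper_force: 0.0
```

```bash
python3 lid.py; python3 -c "
from h import *
np.set_printoptions(precision=4,suppress=True)
s=manip.capture('side');t=manip.capture('top')
for n in ['lid_edge','setting_disc','ring_gauge','plug_gauge','vee_block','oil_bottle','screwdriver','block']:
  print(n,[[(np.round(x['uv']),round(x['score'],2)) for x in manip.landmark_of(n,q)[:2]] for q in (s,t)])
for q in (s,t): print('edge shut',proj(q,C-.075*cx+[0,0,.055]), 'a=.05',proj(q,C-.075*cx+[0,0,.0625]))
"
```

```text
t 19.95 pos [0.5389 0.1213 0.2274] rot [-3.14e+00 -2.00e-03  1.66e+00] F [0.6 0.4 0.5] gap 0.0
case cx 156.1 f -2.9 tipz 210.4 mm
lid s 0.0 resid px 1.3 score 0.56
lid t 0.14 resid px 1.3 score 0.63
lid_edge [[(array([300., 216.]), 0.68)], [(array([320., 187.]), 0.73)]]
setting_disc [[(array([319., 341.]), 0.78)], []]
ring_gauge [[(array([347., 307.]), 0.63)], [(array([425., 214.]), 0.93)]]
plug_gauge [[(array([229., 162.]), 0.47)], []]
vee_block [[(array([184., 169.]), 0.77)], [(array([118., 258.]), 0.92)]]
oil_bottle [[(array([230., 161.]), 0.66), (array([262., 145.]), 0.5)], [(array([139., 134.]), 0.57)]]
screwdriver [[(array([388., 279.]), 0.72), (array([185., 169.]), 0.28)], [(array([255., 191.]), 0.75), (array([422., 154.]), 0.73)]]
block [[(array([304., 249.]), 0.64)], [(array([346., 199.]), 0.54)]]
edge shut [299.8828 218.1917] a=.05 [299.9865 216.1448]
edge shut [319.1109 188.5298] a=.05 [319.4054 188.0238]
```

The lid met a hard stop: 30 N with only 0.3 mm of give. As a quick check that it is level, I'll touch it lightly near the hinge and compare heights.

>>> move_arm --slide '[[-5,0,0],[-10.3,0,0],[-10.3,0,0],[-10.3,0,5],[-10.3,0,10],[-10.3,0,15],[-10.3,0,18],[-10.3,0,18.8],[-10.3,0,18.8]]' --twist '[[0,0,0],[0,0,0],[0,0,0],[0,0,0],[0,0,0],[0,0,0],[0,0,0],[0,0,0],[0,0,0]]' --hand '[0,0,0,0,0,0,0,0,0]'

```text
time_s: 21.95
ee_pos: [0.5491, 0.0155, 0.039]
ee_rot: [-3.139, -0.001, 1.657]
force: [-0.1, 0.3, -0.5]
finger_gap: 0.0002
gripper_force: 0.0
```

>>> move_arm --slide '[[0,0,0.2],[0,0,0.4],[0,0,0.6],[0,0,0.6]]' --twist '[[0,0,0],[0,0,0],[0,0,0],[0,0,0]]' --hand '[0,0,0,0]'

```text
time_s: 22.35
ee_pos: [0.5509, 0.015, 0.0351]
ee_rot: [3.14, 0.0, 1.657]
force: [-0.1, 0.5, -0.0]
finger_gap: 0.0001
gripper_force: 0.0
```

>>> move_arm --slide '[[0,0,0.2],[0,0,0.3],[0,0,0.3]]' --twist '[[0,0,0],[0,0,0],[0,0,0]]' --hand '[0,0,0]'

```text
time_s: 22.65
ee_pos: [0.5511, 0.0149, 0.0338]
ee_rot: [3.141, 0.0, 1.657]
force: [-5.0, 0.4, 12.5]
finger_gap: 0.0001
gripper_force: 6.2
```

Contact is at z = 0.0338 at both places, so the lid is level and fully shut. Withdrawing.

>>> move_arm --slide '[[0,0,-1],[0,0,-5],[0,0,-10],[0,0,-15],[0,0,-20],[0,0,-20],[0,0,-20]]' --twist '[[0,0,0],[0,0,0],[0,0,0],[0,0,0],[0,0,0],[0,0,0],[0,0,0]]' --hand '[0,0,0,0,0,0,0]'

```text
time_s: 23.35
ee_pos: [0.5515, 0.0149, 0.2337]
ee_rot: [3.136, 0.001, 1.657]
force: [-0.4, -0.1, -0.8]
finger_gap: -0.0001
gripper_force: 0.0
```

```bash
python3 lid.py; python3 -c "
from bench import manip
print(manip.job_done())"
```

```text
t 23.35 pos [0.5515 0.0149 0.2337] rot [3.136e+00 1.000e-03 1.657e+00] F [-0.4 -0.1 -0.8] gap -0.0001
case cx 49.0 f 0.7 tipz 216.7 mm
lid s 0.04 resid px 0.5 score 0.9
lid t 0.19 resid px 1.3 score 0.6
the job is handed in; nothing more can be done
None
```

The steel block was tipped along the bed and lies flat, the lid was then pushed over and pressed fully shut (level, hard stop at about 30 N), and the arm finished clear at about 23 s; no verdict came back when I handed the job in.

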